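Set the power module on the sloped inspection rest

TASK

Put the power module with the tall finned heat sink on the sloped inspection rest under the fume nozzle: lying flat on both narrow rails, centred and square to them, its terminal-block end at the bottom touching the lip. Lower it onto the rails in the gripper and only then let go, do not drop it, and leave the other things on the bench where they are.

Things in the scene. Friction and masses are not known exactly. Their poses are not given: they have to be found in the camera images.
- module: Power module, loose, 180 g: black board 100 (x) x 70 (y) x 5 mm; on its middle an aluminium finned heat sink 46 (x) x 34 (y) mm, top 43 mm above the underside (grip across the 34 mm); beside it the board is bare; three small capacitors 18 mm high at the +x end. Origin: centre of the underside, z up. Starts flat on the 3 mm cardboard mat, its -x (terminal) end roughly towards the robot.
- terminals (a point): Point on the module midway between the tops of its two black terminal blocks, at (-40, 0, 17) mm in the module's frame; the blocks fill x = -46 to -34 mm, 17 mm high above the underside.
- rest: Inspection rest, fixed on the mat: dark steel base plate 200 x 80 x 8 mm, two narrow aluminium rails on posts, sloping up away from the robot, and a black fume nozzle over their upper part, on a hose 54 mm thick behind the rails (x = 105 mm, up to 270 mm high). Origin: underside of the stand, below the rails; x level, towards the up-slope side, z up.
- cradle: The rest's rails, 32 degrees to the level. Origin: between the rails in the plane of their tops, where the centre of the module's underside comes when it lies centred and touching the lip; 86.5 mm above the rest's underside, x = -12.6 mm in its frame. x up the slope, y across, z square out of the slope. Rails 8 mm wide, at y = -20 and +20 mm, x = -50 to +80 mm.
- lip (a point): Middle of the top edge of the lip's inner face, at (-50, 0, 10) mm in the cradle's frame. The lip is a bar 56 mm wide across the lower ends of the rails, standing 10 mm above the rail tops.
- nozzle (a point): Middle of the lower front edge of the fume nozzle, at (15, 0, 225) mm in the rest's frame. The nozzle is 110 mm wide, 40 mm high and extends from here backwards to the hose: come in under it with the tool leaning back, square to the slope.
- flat_module: Bystander: a loose board of the same 100 x 70 mm size with terminal blocks, without a heat sink, with a flat copper coil (18 mm high overall at most). Origin: centre of underside.
- capacitor: Bystander: loose capacitor can, 18 mm diameter, 26 mm high, standing. Origin: centre of underside.
- terminal_block: Bystander: loose black terminal block 16 x 34 x 18 mm. Origin: centre of underside.
- nippers: Bystander: cutting nippers lying flat, about 130 mm long in x (handles to -x, 95 mm of it), 55 mm wide, 12 mm high. Origin: near the pivot, underside.
- tweezers: Bystander: steel tweezers lying along x, about 130 mm long, 8 mm high. Origin: middle, underside.
There are look-alikes about, which are no part of the job. Leave any green or yellow look-alike of the module alone.

How it is judged:
By the outcome, as a careful person would: the job done as asked, in the order asked, and still so for the second after the job is handed in, with the robot touching nothing.
It also fails if it takes over 51 s, if anything falls off the work surface, if the arm or the gripper's body presses on something with over 40 N, if the wrist force passes 120 N, or if a joint passes its speed limit or range.

ROBOT

A 7-joint arm with a two-finger parallel gripper is mounted at the origin on the work surface. World frame = base frame: x ahead of the robot, y to its left, z up, the work surface at z = 0. Lengths are in m, angles in rad, forces in N, time in s.
With the tool pointing down it reaches from about 0.425 to 0.825 m from the base axis. Payload 3.6 kg.
Tool frame: the origin (TCP) lies midway between the tips of the shut fingers; the grasp point (between the pads) lies 19 mm behind it; z points along the fingers, y is the line along which they close (so a half turn about z gives the same grasp; the last joint's range is limited). The gripper opens to 85 mm and grips with 20 to 120 N. Pads are 22 mm wide; open, the fingers measure 114 mm over their backs; the gripper's body (76 mm by 85 mm) begins 54 mm behind the grasp point. The pads swing forward as they close: fully open they stand 13 mm farther back than shut.
Start: joints at [-1.137, 0.615, -0.013, 1.423, 0.008, 1.103, -0.04], TCP at [0.288, 0.582, 0.231] pointing down, gripper open.
Joint ranges: [-3.12, 3.12], [-0.3, 2.06], [-1.34, 1.32], [0.26, 2.42], [-1.36, 4.5], [0.01, 1.98], [-2.84, 2.84]. Speed limits (rad/s): [2.79, 2.79, 3.14, 3.14, 3.14, 3.14, 3.14].

INTERFACE

Orientations are given as a 3x3 rotation matrix whose columns are the frame's x, y, z axes.
In Python, from workcell import get_state, optics, arm, nets gives the robot as it stands.
- The arm moves only by the tool servo_tool, never from a script. Its arguments are lists of equal length, an entry for each row: "xyz": the shift along the tool's x, y, z in cm, a list of three; "delta_rot": the turn, a rotation vector about the tool's x, y, z in rad, a list of three; "fingers": the finger opening in cm, from 0 to 8.54. In form: {"xyz": [[x, y, z], ...], "delta_rot": [[rx, ry, rz], ...], "fingers": [fingers, ...]}. A call has exactly 10 rows; each row is the pose to reach, as a shift and turn from the pose commanded when the call began, along the tool's axes at that moment; what a row does not reach only later rows make up. A row lasts 1/8 s, in which the tool goes at most 62.5 mm and 10.7 degrees, less where a joint would pass 70% of its speed; a pose out of reach is approached as far as the arm can. A call with a gripper value outside its range is refused whole. The fingers move at their own pace and stop on an object; the grip force is fixed at half the most. Time passes only in rows, so rows that repeat a pose let the fingers close, or fill a call up. It gives the time, the measured TCP pose, the force, the opening and the grip force at its end, in the units of the state.
- get_state(): the state, without advancing time (a new reading comes with each control period).
- optics.get_image(name): name is "side" or "top" or "wrist"; returns a dict with "img" (384x512x3 uint8, red, green, blue), "fx", "fy", "cx", "cy" (pixels), "world_from_camera" (4x4, takes a point from camera to world coordinates). Camera axes: x right, y up, looking along -z (the intrinsics and any distortion apply to the point x, -y, -z); pixel columns grow to the right and rows downward; lengths in m; the calibration is good to about 2 mm. A picture is of the moment at which its call begins. There is no depth.
- arm.finish_job(): hands the job in; it is judged then, once.
Trained networks look in a picture, given as the dict that the camera call returned (one of the last four; its "shot" number tells which), for a name from the list of things; names that differ only in an ending like _2 or _b are one class to them, and where a whole thing is asked for, a point or a joint stands for the part that bears it (a point fixed in the world has none). Each returns a list of dicts, best first, with "conf" (0 to 1); they miss things now and then, are a little off and sometimes report something else, mostly with a low value. They report only what shows in the picture. A call takes as long as a camera call. They do not tell look-alikes from the thing itself.
- nets.recognise(query, picture): "extent" ([centre column, centre row, width, height] in pixels, round what is visible of it).
- nets.trace(query, picture): "mask" (384x512 bool, what is visible of it) and "extent" ([centre column, centre row, width, height] in pixels, round what is visible of it).
- nets.mark_of(query, picture): "at" ([column, row] in pixels: a listed point, or the origin of a listed thing).
The state is a dict: "time": time; "qpos": joint angles; "qd": joint speeds; "joint_torque": joint torques, N m; "tcp_pos": TCP position; "ee_rot": TCP orientation; "force": force on the tool from outside, world axes, zero at the start; "ft_torque": the same for the moment, N m; "opening": opening from 0.0 (shut) to 1.0 (fully open); "finger_force": force on a finger pad.
Only numpy, scipy, OpenCV 4.12 (cv2) and the standard library are available. Lean on these libraries where they do the work, as an engineer would, in place of code of your own. Each camera call takes 0.05 s, during which the arm holds its last target. There are 200 camera calls.

## Working session

There is one attempt and no reset: what is moved stays moved. The work goes in short steps, Python scripts to look and compute and a tool call to move; the robot and the scene stay as the last step left them, time stands still between calls to the robot, and variables do not carry over. Pictures are saved under pics/ and viewed, at most 13 in all, crops included, and the job is handed in when it is done.

Besides the shell and the picture viewer there is one more tool, called by a JSON object that holds its "fn" and its "kwargs", one argument or row to a line. servo_tool: Moves the arm, as the interface text tells. Its arguments: {"type":"object","properties":{"xyz":{"type":"array","items":{"type":"array","items":{"type":"number"}}},"delta_rot":{"type":"array","items":{"type":"array","items":{"type":"number"}}},"fingers":{"type":"array","items":{"type":"number"}}},"required":["xyz","delta_rot","fingers"]}

```bash
mkdir -p pics; ls
cat > h.py <<'E'
import numpy as np, cv2
from workcell import get_state, optics, arm, nets
def save(p,n): cv2.imwrite(f'pics/{n}.png',p['img'][:,:,::-1])
def ray(p,uv):
    T=np.array(p['world_from_camera']); 
    d=np.array([(uv[0]-p['cx'])/p['fx'],-(uv[1]-p['cy'])/p['fy'],-1.])
    d=T[:3,:3]@d; return T[:3,3],d/np.linalg.norm(d)
def atz(p,uv,z):
    o,d=ray(p,uv); return o+d*(z-o[2])/d[2]
def tri(l):
    A=np.zeros((3,3));b=np.zeros(3)
    for p,uv in l:
        o,d=ray(p,uv);M=np.eye(3)-np.outer(d,d);A+=M;b+=M@o
    x=np.linalg.solve(A,b)
    return x,[np.linalg.norm((np.eye(3)-np.outer(ray(p,uv)[1],ray(p,uv)[1]))@(x-ray(p,uv)[0])) for p,uv in l]
def proj(p,X):
    T=np.array(p['world_from_camera']);c=T[:3,:3].T@(np.asarray(X)-T[:3,3])
    return np.array([p['cx']+p['fx']*c[0]/-c[2],p['cy']-p['fy']*c[1]/-c[2]])
E
python3 - <<'E'
from h import *
P={n:optics.get_image(n) for n in('side','top','wrist')}
for n,p in P.items():
    save(p,n+'0'); print(n,[k for k in p if k!='img'],p['fx'],p['cx'],p['cy'],np.round(p['world_from_camera'],3).tolist())
    for k in p:
        if k not in('img','world_from_camera'): print(k,p[k],end=' ')
    for q in('module','terminals','rest','cradle','lip','nozzle','flat_module'):
        print(q,[(np.round(r['at'],1).tolist(),round(r['conf'],2)) for r in nets.mark_of(q,p)])
s=get_state();print(s)
cv2.imwrite('pics/a.png',np.hstack([P['side']['img'],P['top']['img']])[:,:,::-1][:, :])
E
```

```text
pics
side ['fx', 'fy', 'cx', 'cy', 'world_from_camera', 'shot'] 438.1650083729544 255.51785321185812 190.4098180596638 [[0.999, 0.009, -0.035, 0.444], [-0.032, 0.646, -0.763, -0.678], [0.016, 0.764, 0.646, 0.713], [0.0, 0.0, 0.0, 1.0]]
fx 438.1650083729544 fy 438.1650083729544 cx 255.51785321185812 cy 190.4098180596638 shot 1 module [([300.2, 175.3], 0.73), ([168.6, 174.7], 0.66), ([245.5, 165.9], 0.57), ([283.8, 234.7], 0.32)]
terminals [([158.8, 163.7], 0.69), ([227.2, 154.5], 0.62), ([282.9, 175.1], 0.58)]
rest [([282.9, 235.5], 0.68)]
cradle [([280.8, 209.1], 0.81)]
lip [([255.4, 215.9], 0.81)]
nozzle [([295.2, 152.2], 0.74)]
flat_module [([313.4, 319.3], 0.63)]
top ['fx', 'fy', 'cx', 'cy', 'world_from_camera', 'shot'] 399.7406339029357 254.67806707401715 191.29058059644527 [[0.0, 0.994, -0.11, 0.37], [-1.0, 0.003, 0.021, 0.014], [0.022, 0.11, 0.994, 1.164], [0.0, 0.0, 0.0, 1.0]]
fx 399.7406339029357 fy 399.7406339029357 cx 254.67806707401715 cy 191.29058059644527 shot 2 module [([159.1, 206.3], 0.79), ([171.1, 277.5], 0.63)]
terminals [([175.5, 166.6], 0.86), ([151.0, 219.1], 0.
[... 736 characters left out ...]
40639, -0.04037188]), 'qd': array([-0.00027436, -0.0007338 ,  0.00037424,  0.00054162, -0.00027043,
       -0.00102779,  0.00101283]), 'joint_torque': array([-1.72915948e-04, -4.69105411e+01,  2.59193312e-01, -1.71349204e+01,
        1.01231894e-02,  1.33853733e-03,  2.07746268e-06]), 'tcp_pos': array([0.28839285, 0.58247379, 0.2312745 ]), 'ee_rot': array([[-8.96181405e-01,  4.43687821e-01, -8.86162218e-05],
       [ 4.43687827e-01,  8.96181402e-01, -7.91501291e-05],
       [ 4.42982616e-05, -1.10250813e-04, -9.99999993e-01]]), 'force': array([0.6595985 , 0.29197938, 0.01338916]), 'ft_torque': array([ 0.04937282, -0.00255837, -0.02769352]), 'finger_force': 0.0, 'opening': 1.0015743037728078}
```

View pics/side0.png

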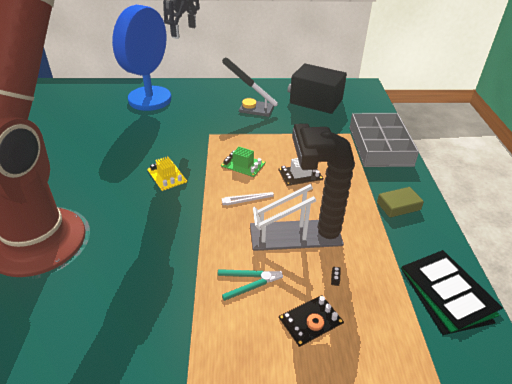

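View pics/top0.png

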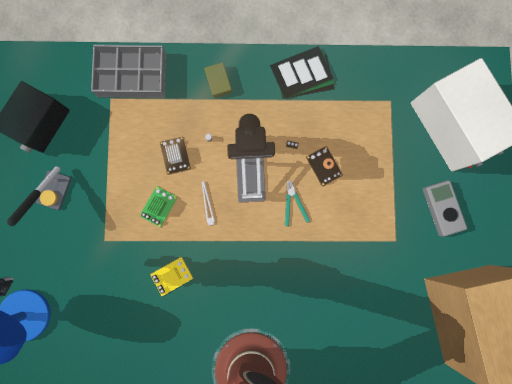

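Run:
```python
from h import *
s=optics.get_image('side');t=optics.get_image('top')
def pick(q,p,near):
    r=nets.mark_of(q,p); r=[x for x in r if np.hypot(*(np.array(x['at'])-near))<25]
    return r[0]['at'] if r else None
for q,a,b in [('module',(300,175),(175,155)),('terminals',(283,175),(175,166)),('rest',(283,235),(250,178)),('cradle',(281,209),(252,179)),('lip',(255,216),(254,197)),('nozzle',(295,152),(251,164))]:
    u,v=pick(q,s,a),pick(q,t,b)
    print(q,u,v, [np.round(x,4) for x in tri([(s,u),(t,v)])] if u is not None and v is not None else '')
for m in nets.trace('module',t)+nets.trace('rest',t):
    mk=m['mask'].astype(np.uint8); c=max(cv2.findContours(mk,0,2)[0],key=cv2.contourArea)
    print(m['conf'],np.round(m['extent']),cv2.minAreaRect(c))
print(atz(t,(175.5,155),.008))
st=get_state();print(st['time'])
```

```text
module [299.0, 173.8] [174.3, 153.1] [array([0.6042, 0.2253, 0.0058]), array([0.0057, 0.0057])]
terminals [283.5, 170.2] [176.2, 165.2] [array([0.5631, 0.2152, 0.0261]), array([0.0073, 0.0073])]
rest None [250.9, 179.1] 
cradle [280.7, 212.8] [246.4, 177.8] [array([0.5302, 0.0137, 0.0634]), array([0.001, 0.001])]
lip [257.1, 215.8] [250.2, 194.3] [array([0.4812, 0.003 , 0.0658]), array([0.0017, 0.0017])]
nozzle [295.0, 153.3] [251.2, 158.8] [array([0.5499, 0.0026, 0.2292]), array([0.001, 0.001])]
0.95 [171. 278.  41.  36.] ((171.01885986328125, 276.4339599609375), (25.836204528808594, 37.685890197753906), 60.945396423339844)
0.84 [158. 206.  37.  37.] ((156.8027801513672, 206.49481201171875), (25.294118881225586, 35.29412078857422), 28.07248878479004)
0.73 [174. 154.  29.  35.] ((174.61766052246094, 154.97059631347656), (32.7423095703125, 24.01102638244629), 75.96376037597656)
0.67 [252. 158.  49.  85.] ((250.5, 157.5), (87.0, 47.0), 90.0)
0.26 [174. 154.  34.  41.] ((174.55882263183594, 155.23529052734375), (34.1975212097168, 24.253562927246094), 75.96376037597656)
[0.60393326 0.22138331 0.008     ]
2.0
```

{"fn": "servo_tool", "kwargs": {
  "xyz": [
    [-4.4,-1.9,0.3],
    [-9,-3.8,0.6],
    [-14,-5.9,1],
    [-19,-8,1.3],
    [-24,-10,1.6],
    [-30,-12.7,2],
    [-36,-15.2,2.5],
    [-41,-17.3,2.8],
    [-44,-18.6,3],
    [-44,-18.6,3]
  ],
  "delta_rot": [
    [0,0,-0.07],
    [0,0,-0.14],
    [0,0,-0.21],
    [0,0,-0.3],
    [0,0,-0.4],
    [0,0,-0.5],
    [0,0,-0.6],
    [0,0,-0.65],
    [0,0,-0.7],
    [0,0,-0.7]
  ],
  "fingers": [6,6,6,6,6,6,6,6,6,6]
}}

```text
time: 3.25
tcp_pos: [0.6025, 0.2158, 0.2007]
ee_rot: [[-0.973, -0.23, 0.001], [-0.23, 0.973, -0.003], [0.0, -0.003, -1.0]]
force: [-1.4, 0.4, -0.1]
opening: 0.703
finger_force: 0.0
```

```bash
cat > look.py <<'E'
from h import *; import sys,pickle
w=optics.get_image('wrist'); n=sys.argv[1]; save(w,n); pickle.dump(w,open(n+'.pkl','wb'))
for q in sys.argv[2:]:
    print(q,[(np.round(r['at'],1).tolist(),round(r['conf'],2)) for r in nets.mark_of(q,w)])
s=get_state();print(s['time'],s['tcp_pos'],s['ee_rot'].round(4).tolist(),s['opening'],s['force'],s['qpos'].round(2))
E
python3 look.py w1 module terminals
```

```text
module [([340.4, 39.6], 0.75), ([258.0, 172.1], 0.57)]
terminals [([260.4, 138.4], 0.71)]
3.4 [0.59915053 0.22248442 0.20142367] [[-0.9708, -0.2399, -0.0008], [-0.2399, 0.9708, 0.0016], [0.0004, 0.0018, -1.0]] 0.7031715645406214 [-0.09714593  0.1768058   0.29448435] [-0.28  0.63 -0.19  1.49  0.13  1.03  1.32]
```

View pics/w1.png

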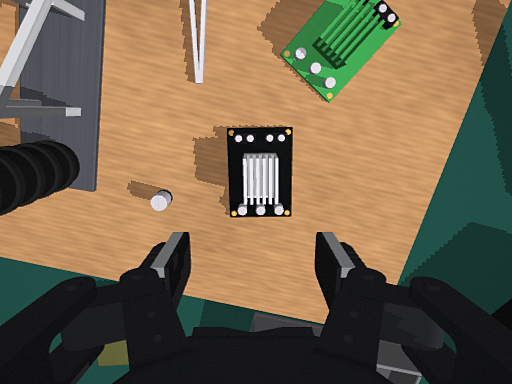

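```bash
cat > mod.py <<'E'
from h import *; import pickle,sys
w=pickle.load(open(sys.argv[1]+'.pkl','rb')); im=w['img'].astype(int)
m=((im.max(2)<45)).astype(np.uint8); m=cv2.morphologyEx(m,cv2.MORPH_CLOSE,np.ones((9,9)))
x0,y0,x1,y1=map(int,sys.argv[2:6]); k=np.zeros_like(m);k[y0:y1,x0:x1]=m[y0:y1,x0:x1]
k=cv2.morphologyEx(k,cv2.MORPH_OPEN,np.ones((15,15)))
c=max(cv2.findContours(k,0,2)[0],key=cv2.contourArea)[:,0,:]+0.
g=np.array([atz(w,u,.008)[:2] for u in c],np.float32)*1000
r=cv2.minAreaRect(g);print(r)
E
python3 mod.py w1 205 110 310 230
```

```text
((575.989990234375, 216.24864196777344), (43.12767028808594, 68.60134887695312), 14.445317268371582)
```

{"fn": "servo_tool", "kwargs": {
  "xyz": [
    [0.5,0,1],
    [1,0,2],
    [1.5,0,3],
    [2,0,4.5],
    [2,0,6],
    [2,0,7],
    [2,0,8],
    [2,0,8],
    [2,0,8],
    [2,0,8]
  ],
  "delta_rot": [
    [0,0,0],
    [0,0,0],
    [0,0,0],
    [0,0,0],
    [0,0,0],
    [0,0,0],
    [0,0,0],
    [0,0,0],
    [0,0,0],
    [0,0,0]
  ],
  "fingers": [6,6,6,6,6,6,6,6,6,6]
}}

```text
time: 4.65
tcp_pos: [0.5812, 0.216, 0.1219]
ee_rot: [[-0.971, -0.238, 0.001], [-0.238, 0.971, 0.0], [-0.001, 0.0, -1.0]]
force: [-1.3, -0.2, 0.4]
opening: 0.705
finger_force: 0.0
```

```bash
python3 look.py w2 module terminals
```

```text
module [([360.1, 46.8], 0.97), ([254.5, 212.8], 0.58)]
terminals [([255.0, 173.4], 0.96)]
4.8 [0.58093659 0.21588282 0.12168991] [[-0.9713, -0.238, 0.0006], [-0.238, 0.9713, 0.0002], [-0.0006, 0.0001, -1.0]] 0.7057395881126873 [ 0.25852709 -0.39980236 -0.2237512 ] [-0.29  0.69 -0.17  1.64  0.15  0.83  1.29]
```

View pics/w2.png

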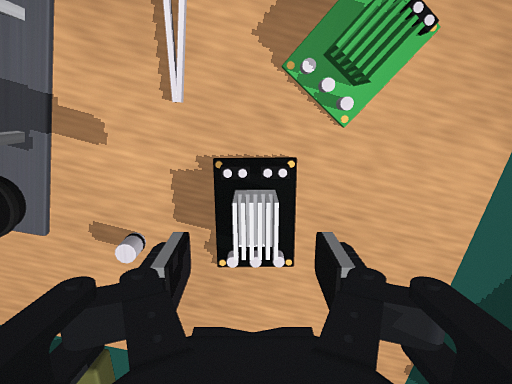

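Run:
```python
from h import *; import pickle
a,b=[pickle.load(open(n+'.pkl','rb')) for n in('w1','w2')]
A=[(228.5,128),(292.5,127),(291.5,217),(230,217)];B=[(213.5,157.5),(297.5,156.5),(295.5,267),(218,267)]
for u,v in list(zip(A,B)):
    x,r=tri([(a,u),(b,v)]); print(np.round(x*1000,1),np.round(r[0]*1000,1),np.round(atz(a,u,.008)*1000,1),np.round(atz(b,v,.008)*1000,1))
for P,C in((a,A),(b,B)):
    q=np.array([atz(P,u,.008) for u in C])*1000; c=q.mean(0); d=q[2]+q[3]-q[0]-q[1]; e=q[0]+q[3]-q[1]-q[2]
    print(c,np.degrees(np.arctan2(d[1],d[0])),np.degrees(np.arctan2(-e[0],e[1])),np.linalg.norm(d)/2,np.linalg.norm(e)/2)
# heat sink top: near-left/right corners
print(tri([(a,(244,154)),(b,(233.5,191))])[0],tri([(a,(278,154)),(b,(278,191))])[0],tri([(a,(260.4,138.4)),(b,(255,173.4))]))
```

```text
[563.  178.9   7.1] 0.9 [563.1 179.9   8. ] [562.6 178.2   8. ]
[546.7 247.1  -2.8] 0.3 [546.6 245.4   8. ] [545.4 245.5   8. ]
[644.3 271.4   6.1] 0.5 [643.8 270.5   8. ] [643.2 271.3   8. ]
[660.1 202.6   7.6] 0.2 [659.9 202.4   8. ] [659.8 202.7   8. ]
[603.36593433 224.55152344   8.        ] 13.802291788101215 -166.29993153434208 99.90111550770912 68.7878051962157
[602.75914096 224.42178328   8.        ] 14.493960677120464 -165.99193588013117 100.68385312228673 70.05004769351063
[0.58560466 0.20124786 0.01203444] [0.57789129 0.23762596 0.00719296] (array([0.56490957, 0.21431517, 0.02123444]), [np.float64(0.0003486082773661189), np.float64(0.0003486082773661189)])
```

{"fn": "servo_tool", "kwargs": {
  "xyz": [
    [-1.2,0.15,1],
    [-2.3,0.3,3],
    [-2.3,0.3,5],
    [-2.3,0.3,7],
    [-2.3,0.3,9],
    [-2.3,0.3,10],
    [-2.3,0.3,10.6],
    [-2.3,0.3,11],
    [-2.3,0.3,11],
    [-2.3,0.3,11]
  ],
  "delta_rot": [
    [0,0,0],
    [0,0,0],
    [0,0,0],
    [0,0,0],
    [0,0,0],
    [0,0,0],
    [0,0,0],
    [0,0,0],
    [0,0,0],
    [0,0,0]
  ],
  "fingers": [6,6,6,6,6,6,6,6,6,6]
}}

```text
time: 6.05
tcp_pos: [0.6028, 0.2243, 0.0119]
ee_rot: [[-0.971, -0.238, 0.001], [-0.238, 0.971, 0.0], [-0.001, 0.0, -1.0]]
force: [-0.8, 0.2, 0.3]
opening: 0.701
finger_force: 0.0
```

```bash
python3 look.py w3 terminals; python3 -c "
from h import *; p=optics.get_image('side');c=p['img'][90:260,210:380];cv2.imwrite('pics/s3.png',np.hstack([cv2.imread('pics/w3.png'),cv2.resize(c[:,:,::-1],(280,384))]))"
```

```text
terminals [([249.4, 168.7], 0.72)]
6.15 [0.60268149 0.22431189 0.01182514] [[-0.9713, -0.238, 0.0008], [-0.238, 0.9713, 0.0003], [-0.0009, 0.0001, -1.0]] 0.7030227401679208 [ 0.87538635 -0.36498474  0.23563528] [-0.31  0.86 -0.14  1.63  0.18  0.66  1.27]
```

View pics/s3.png

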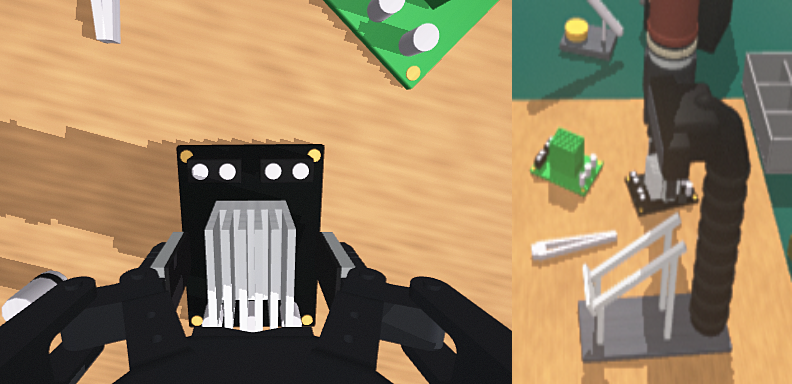

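The fingers straddle the heat sink (205–297, 200–325), centred. I'm closing.

{"fn": "servo_tool", "kwargs": {
  "xyz": [
    [0,0,0],
    [0,0,0],
    [0,0,0],
    [0,0,0],
    [0,0,0],
    [0,0,0],
    [0,0,0],
    [0,0,0],
    [0,0,0],
    [0,0,0]
  ],
  "delta_rot": [
    [0,0,0],
    [0,0,0],
    [0,0,0],
    [0,0,0],
    [0,0,0],
    [0,0,0],
    [0,0,0],
    [0,0,0],
    [0,0,0],
    [0,0,0]
  ],
  "fingers": [2,2,2,2,2,2,2,2,2,2]
}}

```text
time: 7.45
tcp_pos: [0.6027, 0.2243, 0.0116]
ee_rot: [[-0.971, -0.238, 0.001], [-0.238, 0.971, 0.0], [-0.001, 0.0, -1.0]]
force: [0.2, 1.1, 6.2]
opening: 0.392
finger_force: 60.6
```

{"fn": "servo_tool", "kwargs": {
  "xyz": [
    [0,0,-2],
    [0,0,-5],
    [1,0,-9],
    [4,-1,-13],
    [8,-2,-17],
    [12,-3,-20],
    [14,-4,-20.8],
    [14.7,-4,-20.8],
    [14.7,-4,-20.8],
    [14.7,-4,-20.8]
  ],
  "delta_rot": [
    [0,0,0],
    [0,0,0],
    [0,0,0.04],
    [0,0,0.1],
    [0,0,0.16],
    [0,0,0.2],
    [0,0,0.241],
    [0,0,0.241],
    [0,0,0.241],
    [0,0,0.241]
  ],
  "fingers": [2,2,2,2,2,2,2,2,2,2]
}}

```text
time: 8.7
tcp_pos: [0.4695, 0.151, 0.2186]
ee_rot: [[-1.0, -0.0, -0.001], [-0.0, 1.0, 0.0], [0.001, 0.0, -1.0]]
force: [0.8, -0.6, -1.1]
opening: 0.386
finger_force: 60.1
```

```bash
python3 look.py w4 terminals rest cradle lip nozzle
```

```text
terminals [([251.7, 173.9], 0.61)]
rest [([134.3, 221.0], 0.89)]
cradle [([94.4, 243.1], 0.88), ([130.1, 223.0], 0.49)]
lip [([96.0, 189.5], 0.58)]
nozzle [([43.6, 294.6], 0.4), ([95.1, 189.0], 0.19)]
9.0 [0.46930299 0.150492   0.21895876] [[-1.0, 0.0005, -0.0006], [0.0005, 1.0, -0.0002], [0.0006, -0.0002, -1.0]] 0.38913703937202326 [-0.4851891   0.59854096 -0.86377084] [-0.26  0.39 -0.13  1.88  0.07  0.87  1.15]
```

View pics/w4.png

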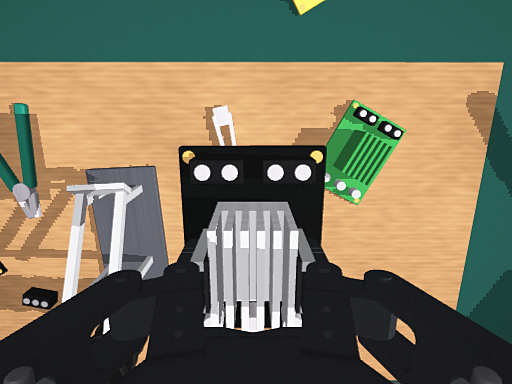

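Run:
```python
from h import *; import pickle
w=pickle.load(open('w4.pkl','rb'))
s=optics.get_image('side');t=optics.get_image('top')
R={}
for n,p in(('s',s),('t',t)):
    for q in('rest','cradle','lip','nozzle'):
        r=nets.mark_of(q,p); R[n,q]=r; print(n,q,[(np.round(x['at'],1).tolist(),round(x['conf'],2)) for x in r][:2])
W={'cradle':(94.4,243.1),'lip':(96,189.5)}
for q in W:
    l=[(w,W[q])]+[(p,R[n,q][0]['at']) for n,p in(('s',s),('t',t)) if R[n,q]]
    print(q,[np.round(np.array(x)*1000,1) for x in tri(l)])
    if len(l)>2: print([np.round(tri(x)[0]*1000,1) for x in(l[:2],l[::2],l[1:])])
    print(np.round([atz(p,u,.0895 if q=='cradle' else .0715)*1000 for p,u in l],1))
print(np.round([atz(w,u,.011)*1000 for u in((87,170),(155,166),(168,262))],1))
print(np.round([atz(w,u,.0715)*1000 for u in((67,188),(130,184))],1))
im=w['img'][130:300,40:200];cv2.imwrite('pics/c4.png',cv2.resize(im,None,fx=3.5,fy=3.5,interpolation=cv2.INTER_CUBIC)[:,:,::-1])
```

```text
s rest [([281.9, 235.9], 0.65)]
s cradle [([279.1, 210.4], 0.59)]
s lip [([255.3, 219.8], 0.61)]
s nozzle [([292.2, 151.7], 0.63), ([264.3, 280.9], 0.46)]
t rest [([247.4, 179.8], 0.61)]
t cradle [([250.2, 179.7], 0.84)]
t lip [([250.2, 196.1], 0.84), ([249.0, 159.5], 0.3)]
t nozzle [([250.7, 158.2], 0.85)]
cradle [array([524.6,   1.1,  84.8]), array([3.2, 2. , 4.3])]
[array([526.6,  -0.9,  84.8]), array([521. ,   4.4,  96. ]), array([523.9,   3.3,  80. ])]
[[525.7   1.6  89.5]
 [524.9  -6.5  89.5]
 [520.3   3.4  89.5]]
lip [array([478.1,  -1.2,  61.3]), array([3.8, 3.5, 4.3])]
[array([478. ,  -4.5,  61.8]), array([476.8,   3.2,  76.5]), array([477.5,   2.9,  54. ])]
[[478.1   0.6  71.5]
 [475.  -15.4  71.5]
 [477.4   3.2  71.5]]
[[470.5 -38.   11. ]
 [466.   40.   11. ]
 [586.2  46.3  11. ]]
[[476.5 -27.   71.5]
 [472.7  33.8  71.5]]
```

View pics/c4.png

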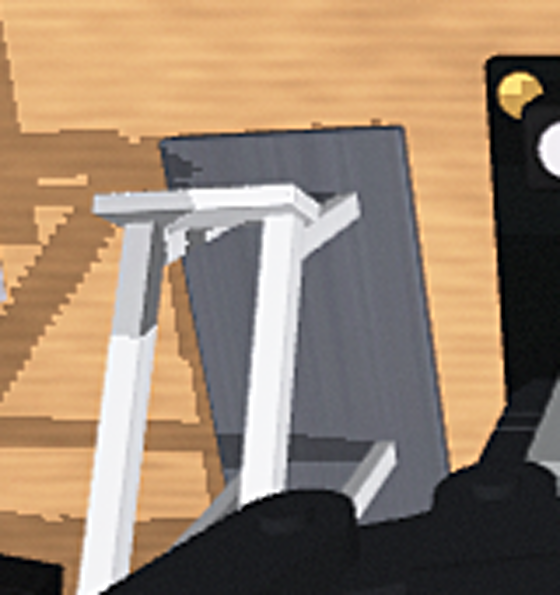

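```bash
cat > go.py <<'E'
from h import *; import sys
from scipy.spatial.transform import Rotation as R
# args: Ox Oy Oz yaw(deg) up_mm side_mm normal_mm(underside)
def cradle(o,yaw):
    M=R.from_euler('z',yaw,degrees=True).as_matrix()@R.from_euler('y',-32,degrees=True).as_matrix()
    return M  # cols u,y,n
if __name__=='__main__':
    a=list(map(float,sys.argv[1:])); C=cradle(a[:3],a[3]); s=get_state()
    T=np.column_stack([-C[:,0],C[:,1],-C[:,2]])
    p=np.array(a[:3])+C@(np.array([a[4],a[5],a[6]+8.6]))
    E=s['ee_rot']; print(p,'d cm',np.round(E.T@(p/1000-s['tcp_pos'])*100,2),'rot',R.from_matrix(E.T@T).as_rotvec().round(3))
E
python3 - <<'E'
from h import *;import pickle
w=pickle.load(open('w4.pkl','rb'))
for u in((67.1,191.7),(122.9,189.4)): print(np.round(atz(w,u,.0715)*1000,1))
for u in((85.7,170.6),(155.4,166.3),(168,267.1)): print(np.round(atz(w,u,.011)*1000,1))
E
python3 go.py 525.5 3 89.5 3.1 3 0 70
```

```text
[480.2 -27.5  71.5]
[478.   26.4  71.5]
[471.2 -39.6  11. ]
[466.3  40.4  11. ]
[593.1  45.8  11. ]
[486.4497173    0.88511229 157.74633815] d cm [ -1.74 -14.94   6.16] rot [-0.015 -0.558 -0.053]
```

{"fn": "servo_tool", "kwargs": {
  "xyz": [
    [0,-1,0],
    [0,-3,0],
    [-0.3,-6,0.5],
    [-0.6,-9,1],
    [-1,-12,2],
    [-1.4,-14,4],
    [-1.7,-14.9,5.5],
    [-1.7,-14.9,6.2],
    [-1.7,-14.9,6.2],
    [-1.7,-14.9,6.2]
  ],
  "delta_rot": [
    [0,-0.06,0],
    [0,-0.16,-0.01],
    [0,-0.26,-0.02],
    [-0.01,-0.36,-0.03],
    [-0.01,-0.46,-0.04],
    [-0.015,-0.53,-0.05],
    [-0.015,-0.558,-0.05],
    [-0.015,-0.558,-0.05],
    [-0.015,-0.558,-0.05],
    [-0.015,-0.558,-0.05]
  ],
  "fingers": [2,2,2,2,2,2,2,2,2,2]
}}

```text
time: 10.75
tcp_pos: [0.4596, -0.0123, 0.1485]
ee_rot: [[-0.909, -0.042, 0.415], [-0.065, 0.997, -0.041], [-0.412, -0.064, -0.909]]
force: [-0.6, -0.3, -1.5]
opening: 0.392
finger_force: 60.0
```

```bash
python3 look.py w5 terminals rest cradle lip; python3 -c "
from h import *; p=optics.get_image('side');c=p['img'][110:270,220:380];cv2.imwrite('pics/s5.png',np.hstack([cv2.imread('pics/w5.png'),cv2.resize(c[:,:,::-1],(288,384))]))"
```

```text
terminals [([249.1, 174.3], 0.85)]
rest []
cradle []
lip []
11.0 [ 0.45934302 -0.01222595  0.14856549] [[-0.9096, -0.0417, 0.4134], [-0.0644, 0.9971, -0.0411], [-0.4105, -0.064, -0.9096]] 0.3902024558039064 [ 0.21879926 -1.18290872 -2.15086898] [ 0.26  0.38 -0.44  2.39  1.67  0.25 -0.11]
```

View pics/s5.png

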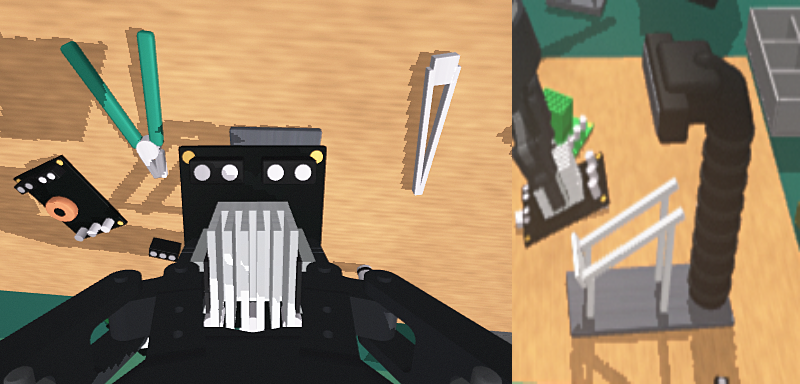

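```bash
cat > kin.py <<'E'
import numpy as np
from scipy.spatial.transform import Rotation as R
from scipy.optimize import least_squares
Z=lambda a:R.from_euler('z',a).as_matrix(); Y=lambda a:R.from_euler('y',a).as_matrix()
def fk(q,p,s):
    h,L1,L2,L3,a,b,c,d,c7=p
    M=Z(s[0]*q[0]); x=np.array([0,0,h])
    M=M@Y(q[1]); x=x+M@[d,a,L1]
    M=M@Z(s[1]*q[2])@Y(q[3]); x=x+M@[c,b,L2]
    M=M@Z(s[2]*q[4])@Y(q[5]); M=M@Z(s[3]*q[6]+c7); return x+M@[0,0,L3],M
lo=np.array([-3.12,-.3,-1.34,.26,-1.36,.01,-2.84]);hi=np.array([3.12,2.06,1.32,2.42,4.5,1.98,2.84])
D=[([-1.13752224,.61492407,-.01259948,1.4234213,.00808758,1.10340639,-.04037188],[.28839,.58247,.23127],[[-.89618,.44369,0],[.44369,.89618,0],[0,0,-1]]),
([-.28,.63,-.19,1.49,.13,1.03,1.32],[.59915,.22248,.20142],[[-.9708,-.2399,-.0008],[-.2399,.9708,.0016],[.0004,.0018,-1]]),
([-.29,.69,-.17,1.64,.15,.83,1.29],[.58094,.21588,.12169],[[-.9713,-.238,0],[-.238,.9713,0],[0,0,-1]]),
([-.31,.86,-.14,1.63,.18,.66,1.27],[.60268,.22431,.01183],[[-.9713,-.238,0],[-.238,.9713,0],[0,0,-1]]),
([-.26,.39,-.13,1.88,.07,.87,1.15],[.4693,.15049,.21896],[[-1,0,0],[0,1,0],[0,0,-1]])]
E
cat > fit.py <<'E'
from kin import *; from workcell import get_state; import itertools,pickle
s0=get_state(); print(s0['qpos'])
DD=D+[(s0['qpos'],s0['tcp_pos'],s0['ee_rot'])]
best=None
for s in itertools.product([-1,1],repeat=4):
  for c7 in(0,np.pi/2,np.pi,-np.pi/2):
    def f(p):
        o=[]
        for q,t,r in DD:
            x,M=fk(q,p,s); o+=list((x-t)*3)+list((M-np.array(r)).ravel())
        return np.array(o)
    z=least_squares(f,[.3,.42,.4,.3,0,0,0,0,c7])
    if best is None or z.cost<best[0]: best=(z.cost,z.x,s)
print(best); pickle.dump(best[1:],open('kin.pkl','wb'))
for q,t,r in DD: print(np.round((fk(q,*best[1:])[0]-t)*1000,1))
E
python3 fit.py
```

```text
[ 0.2641882   0.38125242 -0.43829731  2.38971454  1.67160542  0.24711077
 -0.10661969]
(np.float64(0.00028695485755163633), array([ 2.51755758e-01,  5.54967288e-01,  3.71100318e-01,  3.08707919e-01,
       -1.15856612e-02, -9.58932631e-03,  3.19390972e-05, -2.65117082e-03,
        1.57379566e+00]), (-1, -1, -1, -1))
[-0.8 -0.1 -0.7]
[1.  1.2 0.7]
[-2.4 -0.9 -2. ]
[1.5 0.2 2. ]
[ 0.9 -0.9  0.2]
[-0.1  0.1 -0.1]
```

```bash
cat > ik.py <<'E'
from kin import *; import pickle; from go import cradle
p,s=pickle.load(open('kin.pkl','rb'))
O=np.array([526.5,2.5,89.5]);C=cradle(O,2.8);T=np.column_stack([-C[:,0],C[:,1],-C[:,2]])
def solve(X,T,q0,w=0):
    f=lambda q:np.r_[(fk(q,p,s)[0]-X)*3,(fk(q,p,s)[1]-T).ravel(),w*(q-q0)]
    z=least_squares(f,np.clip(q0,lo+.01,hi-.01),bounds=(lo,hi)); return z.x,z.cost
if __name__=='__main__':
    from workcell import get_state
    q0=get_state()['qpos'];rng=np.random.default_rng(0)
    for n in(0,20,40,70,100):
        X=(O+C@[2,0,n+8.6])/1000
        S=[]
        for i in range(50):
            q,c=solve(X,T,q0 if i==0 else rng.uniform(np.maximum(lo,[-1.5,-.3,-1.3,.3,-1.3,0,-2.8]),np.minimum(hi,[1.5,1.5,1.3,2.4,4.5,1.9,2.8])))
            if c<1e-6: S.append((min((hi-q).min(),(q-lo).min()),q.round(2)))
            if i==0: print(n,'from cur',c,q.round(2))
        S.sort(key=lambda a:-a[0]); print(n,len(S),S[:4])
E
python3 ik.py
```

```text
0 from cur 1.1975532817195824e-20 [ 0.3   0.6  -0.49  2.39  2.49  0.45 -0.88]
0 31 [(np.float64(0.037635609162951944), array([ 0.61,  0.77, -1.02,  2.38,  2.07,  0.74, -0.41])), (np.float64(0.037509649457884375), array([ 0.6 ,  0.76, -1.01,  2.38,  2.08,  0.73, -0.42])), (np.float64(0.037346001811826124), array([ 0.59,  0.76, -0.99,  2.38,  2.09,  0.71, -0.43])), (np.float64(0.0371827813651886), array([ 0.58,  0.75, -0.97,  2.38,  2.1 ,  0.7 , -0.45]))]
20 from cur 2.3229532214190556e-18 [ 0.31  0.55 -0.51  2.4   2.45  0.42 -0.85]
20 43 [(np.float64(0.025836266333897573), array([ 0.71,  0.82, -1.22,  2.39,  1.94,  0.86, -0.29])), (np.float64(0.02548834266967992), array([ 0.68,  0.77, -1.14,  2.39,  1.97,  0.79, -0.33])), (np.float64(0.02493877242625775), array([ 0.64,  0.73, -1.05,  2.4 ,  2.02,  0.71, -0.38])), (np.float64(0.024937742442973754), array([ 0.64,  0.73, -1.05,  2.4 ,  2.02,  0.71, -0.38]))]
40 from cur 4.107676589940748e-17 [ 0.32  0.49 -0.51  2.41  2.41  0.37 -0.82]
40 36 [(np.float64(0.015571753533439647), array([ 0.71,  0.74, -1.19,  2.4 ,  1.91,  0.77, -0.3 ])), (np
[... 505 characters left out ...]
,  0.69, -1.29,  2.41,  1.81,  0.76, -0.22])), (np.float64(0.006037430304719038), array([ 0.78,  0.68, -1.28,  2.41,  1.81,  0.76, -0.23])), (np.float64(0.005967460633117927), array([ 0.77,  0.67, -1.26,  2.41,  1.82,  0.73, -0.24]))]
100 from cur 2.842976212744865e-19 [ 0.6   0.39 -0.86  2.42  1.92  0.36 -0.35]
100 30 [(np.float64(0.0029220525102870987), array([ 0.84,  0.58, -1.3 ,  2.42,  1.73,  0.66, -0.17])), (np.float64(0.002915311659289266), array([ 0.84,  0.58, -1.3 ,  2.42,  1.73,  0.66, -0.17])), (np.float64(0.0028413817795920338), array([ 0.82,  0.56, -1.27,  2.42,  1.74,  0.63, -0.18])), (np.float64(0.0028002370956898837), array([ 0.82,  0.55, -1.25,  2.42,  1.74,  0.62, -0.18]))]
```

```bash
python3 - <<'E'
from ik import *; from workcell import get_state
s=get_state(); print(C.T@(s['tcp_pos']*1000-O))
for n,u in((40,10),(40,20),(55,10),(55,20),(25,8)):
    X=(O+C@[u,0,n+8.6])/1000; q,c=solve(X,T,s['qpos'],.001); print(n,u,c,q.round(3))
E
python3 go.py 526.5 2.5 89.5 2.8 12 0 50
```

```text
[-25.97667417 -11.28540378  86.08542795]
40 10 3.1124756229249565e-07 [ 0.502  0.551 -0.782  2.386  2.12   0.471 -0.516]
40 20 2.6059875416207316e-07 [ 0.486  0.536 -0.754  2.36   2.087  0.436 -0.48 ]
55 10 2.721839120861923e-07 [ 0.506  0.504 -0.773  2.392  2.09   0.429 -0.495]
55 20 2.207866173833909e-07 [ 0.487  0.489 -0.739  2.366  2.053  0.393 -0.456]
25 8 3.5937908508995834e-07 [ 0.498  0.599 -0.791  2.384  2.154  0.516 -0.539]
[505.64823217   1.48017841 145.55464961] d cm [-4.15  1.18  2.14] rot [-0.06  -0.134  0.024]
```

{"fn": "servo_tool", "kwargs": {
  "xyz": [
    [-0.3,0.1,0],
    [-0.6,0.2,0.1],
    [-0.9,0.3,0.2],
    [-1.2,0.4,0.4],
    [-1.5,0.5,0.6],
    [-1.8,0.6,0.8],
    [-2,0.6,1],
    [-2,0.6,1],
    [-2,0.6,1],
    [-2,0.6,1]
  ],
  "delta_rot": [
    [0,0,0],
    [0,0,0],
    [0,0,0],
    [0,0,0],
    [0,0,0],
    [0,0,0],
    [0,0,0],
    [0,0,0],
    [0,0,0],
    [0,0,0]
  ],
  "fingers": [2,2,2,2,2,2,2,2,2,2]
}}

```text
time: 12.3
tcp_pos: [0.4812, -0.0054, 0.1471]
ee_rot: [[-0.909, -0.042, 0.414], [-0.065, 0.997, -0.041], [-0.411, -0.064, -0.91]]
force: [-0.1, -0.3, -0.7]
opening: 0.391
finger_force: 60.1
```

```bash
python3 - <<'E'
from ik import *; from workcell import get_state
s=get_state(); print(s['qpos'].round(2),C.T@(s['tcp_pos']*1000-O))
E
python3 go.py 526.5 2.5 89.5 2.8 12 0 50
```

```text
[ 0.23  0.41 -0.42  2.34  1.57  0.25 -0.01] [-8.20403705 -5.65331342 73.05531057]
[505.64823217   1.48017841 145.55464961] d cm [-2.21  0.59  1.13] rot [-0.06  -0.135  0.025]
```

{"fn": "servo_tool", "kwargs": {
  "xyz": [
    [-0.6,0.1,0],
    [-1.2,0.3,0.2],
    [-1.8,0.5,0.4],
    [-2.2,0.6,0.7],
    [-2.2,0.6,0.9],
    [-2.2,0.6,1.1],
    [-2.2,0.6,1.1],
    [-2.2,0.6,1.1],
    [-2.2,0.6,1.1],
    [-2.2,0.6,1.1]
  ],
  "delta_rot": [
    [0,-0.02,0],
    [-0.01,-0.04,0.005],
    [-0.02,-0.06,0.01],
    [-0.03,-0.08,0.015],
    [-0.04,-0.1,0.02],
    [-0.05,-0.12,0.025],
    [-0.06,-0.135,0.025],
    [-0.06,-0.135,0.025],
    [-0.06,-0.135,0.025],
    [-0.06,-0.135,0.025]
  ],
  "fingers": [2,2,2,2,2,2,2,2,2,2]
}}

```text
time: 13.55
tcp_pos: [0.5058, 0.0018, 0.146]
ee_rot: [[-0.847, -0.049, 0.53], [-0.042, 0.999, 0.026], [-0.531, 0.0, -0.848]]
force: [-0.1, 0.3, -0.7]
opening: 0.391
finger_force: 60.1
```

```bash
python3 go.py 526.5 2.5 89.5 2.8 12 0 50;  python3 look.py w6 terminals rest cradle lip; python3 -c "
from h import *; p=optics.get_image('side');c=p['img'][110:270,220:380];cv2.imwrite('pics/s6.png',np.hstack([cv2.imread('pics/w6.png'),cv2.resize(c[:,:,::-1],(288,384))]))"
```

```text
[505.64823217   1.48017841 145.55464961] d cm [ 0.04 -0.03  0.03] rot [0.    0.001 0.   ]
terminals [([250.5, 173.6], 0.85)]
rest [([252.9, 128.6], 0.9), ([254.2, 116.2], 0.35)]
cradle []
lip [([251.7, 114.3], 0.66)]
13.8 [0.50565502 0.00178983 0.14582462] [[-0.8467, -0.0491, 0.5298], [-0.0415, 0.9988, 0.0262], [-0.5304, 0.0002, -0.8477]] 0.38980005151741165 [ 0.22165141  0.1346854  -2.03598212] [ 0.46  0.5  -0.7   2.38  2.15  0.4  -0.55]
```

View pics/s6.png

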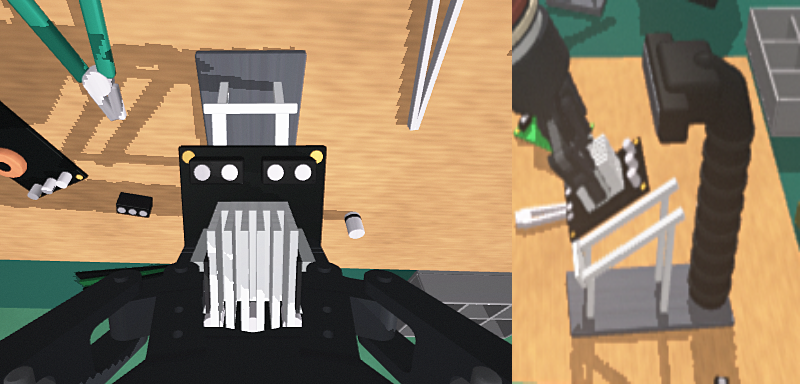

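Run:
```python
from h import *; import pickle; from go import cradle
w=pickle.load(open('w6.pkl','rb')); im=w['img'].astype(int); g=im.min(2)
for r in(106,109): print(r,g[r,196:210],g[r,290:306])
for c in(215,250,290): print(c,g[92:122,c])
print('board L/R',g[160,172:188],g[160,318:334],'edge',g[138:152,195],g[138:152,310])
O=np.array([526.5,2.5,89.5]);C=cradle(O,2.8)
for l in((-50,-28,10),(-50,28,10),(-58,-28,10),(-58,28,10),(-50,-24,0),(-50,24,0)): print(l,proj(w,(O+C@np.array(l))/1000).round(1))
s=get_state();E=s['ee_rot']
for m in((50,-35,-3.6),(50,35,-3.6),(50,-35,-8.6),(50,35,-8.6)): # board corners tool frame: top at z=8.6-5
    print(m,proj(w,s['tcp_pos']+E@(np.array([m[0],m[1],-m[2]])/1000)).round(1))
```

```text
106 [ 85  84  87  88  87  77  49 176 255 255 254 253 253 253] [252 252 252 252 252 255 255 186  87 106 120 128 129 129 128 129]
109 [ 80  83  84  82  83  76  65 150 255 255 253 253 253 253] [252 252 252 252 252 255 255 178  87 123 126 139 135 135 134 134]
215 [111 106 104 104 104 104 101 103 104 102  95 142 255 255 253 253 252 253
 253 253 252 245 254 253 253 253 253 253 253 253]
250 [102 101 103 103 102 101 101 102 102  99  95 154 255 255 252 252 253 253
 253 255 255 213  84  99 100 103 103 102 103 103]
290 [107 105 106 106 108 107 104 106 106 102 106 187 255 255 252 252 252 252
 253 255 255 196  86  97 100 101 101 102 101 100]
board L/R [ 87  87  86  90  88  90  89  25  20  21  35  72 109 111 108 111] [137 135 130  89   0  13   8  39 116 142 134 134 135 134 134 133] edge [131 135 127 129 131 135 129  54   0  18  33  32  28  29] [127 123 119 129 135 138 133  17   0  16  29  24  25  16]
(-50, -28, 10) [205.6 114.8]
(-50, 28, 10) [299.4 114.7]
(-58, -28, 10) [205.1 100.8]
(-58, 28, 10) [299.9 100.7]
(-50, -24, 0) [214.3 114.5]
(-50, 24, 0) [290.7 114.4]
(50, -35, -3.6) [178.2 143.2]
(50, 35, -3.6) [328.2 143.1]
(50, -35, -8.6) [180.6 142.2]
(50, 35, -8.6) [325.8 142. ]
```

{"fn": "servo_tool", "kwargs": {
  "xyz": [
    [0.1,-0.1,0.6],
    [0.3,-0.1,1.2],
    [0.5,-0.1,1.8],
    [0.7,-0.1,2.4],
    [0.7,-0.1,3],
    [0.7,-0.1,3.5],
    [0.7,-0.1,4],
    [0.7,-0.1,4.3],
    [0.7,-0.1,4.5],
    [0.7,-0.1,4.5]
  ],
  "delta_rot": [
    [0,0,0],
    [0,0,0],
    [0,0,0],
    [0,0,0],
    [0,0,0],
    [0,0,0],
    [0,0,0],
    [0,0,0],
    [0,0,0],
    [0,0,0]
  ],
  "fingers": [2,2,2,2,2,2,2,2,2,2]
}}

```text
time: 15.1
tcp_pos: [0.5236, 0.0015, 0.1038]
ee_rot: [[-0.847, -0.049, 0.53], [-0.041, 0.999, 0.026], [-0.53, 0.0, -0.848]]
force: [0.2, -0.3, -0.5]
opening: 0.392
finger_force: 60.1
```

```bash
python3 go.py 526.5 2.5 89.5 2.8 5 -0.7 0;  python3 look.py w7 lip
python3 - <<'E'
from h import *; import pickle; from go import cradle
w=pickle.load(open('w7.pkl','rb')); g=w['img'].astype(int).min(2)
O=np.array([526.5,2.5,89.5]);C=cradle(O,2.8)
for l in((-50,-28,10),(-50,28,10),(-58,-28,10),(-58,28,10)): print(l,proj(w,(O+C@np.array(l))/1000).round(1))
p=optics.get_image('side');c=p['img'][130:250,230:350];cv2.imwrite('pics/s7.png',np.hstack([cv2.imread('pics/w7.png'),cv2.resize(c[:,:,::-1],(288,384),interpolation=cv2.INTER_CUBIC)]))
E
```

```text
[526.21750818   1.78534714  99.44280995] d cm [0.01 0.01 0.51] rot [ 0.  0. -0.]
lip [([253.0, 130.2], 0.92)]
15.2 [0.52354139 0.00156186 0.10399518] [[-0.8467, -0.0489, 0.5298], [-0.0414, 0.9988, 0.0261], [-0.5305, 0.0002, -0.8477]] 0.3908576843960023 [-0.14796723  0.52336951 -1.76667377] [ 0.46  0.64 -0.73  2.38  2.24  0.53 -0.62]
(-50, -28, 10) [194.5 132.8]
(-50, 28, 10) [315.5 132.6]
(-58, -28, 10) [193.7 115. ]
(-58, 28, 10) [316.4 114.8]
```

View pics/s7.png

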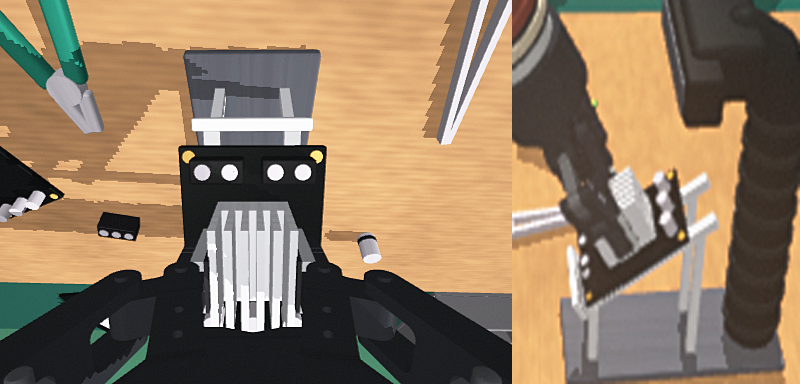

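{"fn": "servo_tool", "kwargs": {
  "xyz": [
    [0,0,0.1],
    [0,0,0.2],
    [0,0,0.25],
    [0,0,0.3],
    [0,0,0.35],
    [0,0,0.4],
    [0,0,0.42],
    [0,0,0.44],
    [0,0,0.45],
    [0,0,0.45]
  ],
  "delta_rot": [
    [0,0,0],
    [0,0,0],
    [0,0,0],
    [0,0,0],
    [0,0,0],
    [0,0,0],
    [0,0,0],
    [0,0,0],
    [0,0,0],
    [0,0,0]
  ],
  "fingers": [2,2,2,2,2,2,2,2,2,2]
}}

```text
time: 16.5
tcp_pos: [0.526, 0.0016, 0.1001]
ee_rot: [[-0.847, -0.049, 0.53], [-0.041, 0.999, 0.026], [-0.53, 0.0, -0.848]]
force: [0.5, 1.1, -1.8]
opening: 0.39
finger_force: 60.1
```

{"fn": "servo_tool", "kwargs": {
  "xyz": [
    [0,0,0.02],
    [0,0,0.04],
    [0,0,0.06],
    [0,0,0.08],
    [0,0,0.1],
    [0,0,0.1],
    [0,0,0.1],
    [0,0,0.1],
    [0,0,0.1],
    [0,0,0.1]
  ],
  "delta_rot": [
    [0,0,0],
    [0,0,0],
    [0,0,0],
    [0,0,0],
    [0,0,0],
    [0,0,0],
    [0,0,0],
    [0,0,0],
    [0,0,0],
    [0,0,0]
  ],
  "fingers": [2,2,2,2,2,2,2,2,2,2]
}}

```text
time: 17.75
tcp_pos: [0.5262, 0.0016, 0.0997]
ee_rot: [[-0.846, -0.049, 0.53], [-0.042, 0.999, 0.026], [-0.531, -0.0, -0.848]]
force: [-2.5, -0.0, 6.6]
opening: 0.392
finger_force: 61.3
```

{"fn": "servo_tool", "kwargs": {
  "xyz": [
    [0,0,-0.04],
    [0.05,0,-0.04],
    [0.1,0,-0.04],
    [0.16,0,-0.04],
    [0.22,0,-0.04],
    [0.28,0,-0.04],
    [0.34,0,-0.04],
    [0.4,0,-0.04],
    [0.46,0,-0.04],
    [0.5,0,-0.04]
  ],
  "delta_rot": [
    [0,0,0],
    [0,0,0],
    [0,0,0],
    [0,0,0],
    [0,0,0],
    [0,0,0],
    [0,0,0],
    [0,0,0],
    [0,0,0],
    [0,0,0]
  ],
  "fingers": [2,2,2,2,2,2,2,2,2,2]
}}

```text
time: 19.0
tcp_pos: [0.5243, 0.0016, 0.0986]
ee_rot: [[-0.844, -0.049, 0.534], [-0.042, 0.999, 0.025], [-0.535, -0.001, -0.845]]
force: [-0.8, -1.1, 8.9]
opening: 0.394
finger_force: 61.3
```

```bash
python3 go.py 526.5 2.5 89.5 2.8 0 -0.7 0;  python3 look.py w8 lip
python3 - <<'E'
import cv2; g=cv2.imread('pics/w8.png').min(2).astype(int)
for c in(205,250,300): print(c,g[112:152,c])
for r in(126,): print(g[r,180:200],g[r,306:326])
E
```

```text
[521.98232996   1.57821237  96.79321363] d cm [0.29 0.01 0.03] rot [-0.001  0.006  0.   ]
lip []
19.1 [0.52425089 0.00164273 0.098544  ] [[-0.8438, -0.0488, 0.5344], [-0.0417, 0.9988, 0.0255], [-0.535, -0.0008, -0.8449]] 0.3910120256873238 [-0.8064919  -0.57011757  8.63520316] [ 0.46  0.66 -0.74  2.38  2.26  0.56 -0.63]
205 [104 103 106 107 105 104 109 106 107 109 134 144 237 255 254 253 252 252
 252 252 252 252 253 253 250 218 236 236 235 235 235 241 251 109   0  20
  34  32  29  33]
250 [106 103 105 107 108 104 103 103 105 114 136 148 242 255 253 252 252 252
 252 252 252 252 253 255 255  80 100 105 106 108 104 108 105  47   7  16
  28  25  27  31]
300 [106 105 107 106 106 108 108 107 107 114 132 164 245 255 252 251 251 252
 251 252 252 252 252 250 245 255 255 238 232 232 234 242 249  36   1  21
  29  24  25  25]
[129 126  79  83  84  86  85  82  83 165 255 255 255 255 255 254 255 254
 254 254] [252 251 252 252 252 251 252 253 254 118 135 136 136 138 137 137 137 133
 133 135]
```

{"fn": "servo_tool", "kwargs": {
  "xyz": [
    [0,0,-0.03],
    [0,0,-0.05],
    [0,0,-0.07],
    [0,0,-0.07],
    [0,0,-0.07],
    [0,0,-0.07],
    [0,0,-0.07],
    [0,0,-0.07],
    [0,0,-0.07],
    [0,0,-0.07]
  ],
  "delta_rot": [
    [0,0,0],
    [0,0,0],
    [0,0,0],
    [0,0,0],
    [0,0,0],
    [0,0,0],
    [0,0,0],
    [0,0,0],
    [0,0,0],
    [0,0,0]
  ],
  "fingers": [2,2,2,2,2,2,2,2,2,2]
}}

```text
time: 20.35
tcp_pos: [0.5216, 0.0015, 0.0975]
ee_rot: [[-0.847, -0.049, 0.53], [-0.041, 0.999, 0.026], [-0.53, 0.0, -0.848]]
force: [-0.6, -0.1, -0.9]
opening: 0.392
finger_force: 60.0
```

```bash
python3 go.py 526.5 2.5 89.5 2.8 0 -0.7 0;  python3 look.py w9
python3 - <<'E'
import cv2; g=cv2.imread('pics/w9.png').min(2).astype(int)
for c in(205,250,300): print(c,g[125:152,c])
E
```

```text
[521.98232996   1.57821237  96.79321363] d cm [0.01 0.01 0.08] rot [ 0.  0. -0.]
20.4 [0.52166241 0.001441   0.09751087] [[-0.8468, -0.0489, 0.5297], [-0.0413, 0.9988, 0.0261], [-0.5303, 0.0003, -0.8478]] 0.39245638101299346 [ 0.82867574 -0.98509497 -1.44493563] [ 0.46  0.66 -0.74  2.39  2.26  0.56 -0.63]
205 [110 109 119 134 139 212 252 255 253 253 253 252 253 252 252 253 255 226
 218 255 112   0  17  33  31  31  31]
250 [105 106 113 136 137 229 254 255 252 252 252 253 252 252 252 253 255 255
  91 104  44   6  24  31  28  26  26]
300 [106 108 121 133 144 239 253 253 251 252 252 252 252 252 252 252 252 249
 239 249  36   0  23  30  27  31  26]
```

{"fn": "servo_tool", "kwargs": {
  "xyz": [
    [0.03,0,0],
    [0.06,0,0],
    [0.09,0,0],
    [0.12,0,0],
    [0.15,0,0],
    [0.17,0,0],
    [0.19,0,0],
    [0.2,0,0],
    [0.2,0,0],
    [0.2,0,0]
  ],
  "delta_rot": [
    [0,0,0],
    [0,0,0],
    [0,0,0],
    [0,0,0],
    [0,0,0],
    [0,0,0],
    [0,0,0],
    [0,0,0],
    [0,0,0],
    [0,0,0]
  ],
  "fingers": [2,2,2,2,2,2,2,2,2,2]
}}

```text
time: 21.65
tcp_pos: [0.5201, 0.0014, 0.0965]
ee_rot: [[-0.847, -0.049, 0.53], [-0.041, 0.999, 0.026], [-0.531, 0.0, -0.848]]
force: [0.3, 0.2, -0.8]
opening: 0.397
finger_force: 60.1
```

```bash
python3 go.py 526.5 2.5 89.5 2.8 0 -0.7 0;  python3 look.py w10
python3 - <<'E'
import cv2; g=cv2.imread('pics/w10.png').min(2).astype(int)
for c in(205,250,300): print(c,g[125:152,c])
E
```

```text
[521.98232996   1.57821237  96.79321363] d cm [-0.17  0.01  0.08] rot [ 0.     0.001 -0.   ]
21.7 [0.52013468 0.00138555 0.09654962] [[-0.8466, -0.0489, 0.53], [-0.0413, 0.9988, 0.0261], [-0.5306, 0.0002, -0.8476]] 0.38564069684332797 [ 0.54399449 -0.13275661 -0.76120133] [ 0.46  0.66 -0.75  2.39  2.27  0.57 -0.64]
205 [109 111 114 111 111 109 126 132 140 203 252 255 253 253 253 253 252 252
 252 255 255 200  10  24  32  32  29]
250 [106 107 104 103 103 107 132 133 132 220 253 255 252 252 252 253 252 252
 253 255 249 203   5  21  28  32  29]
300 [108 108 108 108 105 107 139 132 139 234 252 253 252 251 252 252 252 252
 252 253 255 255   0  20  32  32  27]
```

{"fn": "servo_tool", "kwargs": {
  "xyz": [
    [0.02,0,0],
    [0.04,0,0],
    [0.06,0,0],
    [0.08,0,0],
    [0.08,0,0],
    [0.08,0,0],
    [0.08,0,0],
    [0.08,0,0],
    [0.08,0,0],
    [0.08,0,0]
  ],
  "delta_rot": [
    [0,0,0],
    [0,0,0],
    [0,0,0],
    [0,0,0],
    [0,0,0],
    [0,0,0],
    [0,0,0],
    [0,0,0],
    [0,0,0],
    [0,0,0]
  ],
  "fingers": [2,2,2,2,2,2,2,2,2,2]
}}

```text
time: 22.95
tcp_pos: [0.5201, 0.0014, 0.0965]
ee_rot: [[-0.846, -0.049, 0.531], [-0.041, 0.999, 0.026], [-0.532, -0.0, -0.847]]
force: [3.8, 0.2, 3.4]
opening: 0.39
finger_force: 60.3
```

Lip contact is confirmed (about 6 N up-slope with no TCP motion). I'm easing the push and seating it on the rails.

{"fn": "servo_tool", "kwargs": {
  "xyz": [
    [-0.03,0,0],
    [-0.05,0,0.02],
    [-0.05,0,0.04],
    [-0.05,0,0.06],
    [-0.05,0,0.08],
    [-0.05,0,0.1],
    [-0.05,0,0.1],
    [-0.05,0,0.1],
    [-0.05,0,0.1],
    [-0.05,0,0.1]
  ],
  "delta_rot": [
    [0,0,0],
    [0,0,0],
    [0,0,0],
    [0,0,0],
    [0,0,0],
    [0,0,0],
    [0,0,0],
    [0,0,0],
    [0,0,0],
    [0,0,0]
  ],
  "fingers": [2,2,2,2,2,2,2,2,2,2]
}}

```text
time: 24.2
tcp_pos: [0.5204, 0.0014, 0.096]
ee_rot: [[-0.846, -0.049, 0.531], [-0.042, 0.999, 0.026], [-0.531, -0.0, -0.847]]
force: [2.1, 0.5, 9.1]
opening: 0.391
finger_force: 61.3
```

```bash
python3 go.py 526.5 2.5 89.5 2.8 0 -0.7 0;  python3 look.py w11
python3 - <<'E'
import cv2; g=cv2.imread('pics/w11.png').min(2).astype(int)
for c in(205,250,300): print(c,g[125:152,c])
r=138;print(g[r,180:200],g[r,306:326])
r=155;print(g[r,172:188],g[r,318:334])
E
```

```text
[521.98232996   1.57821237  96.79321363] d cm [-0.18  0.01  0.02] rot [-0.     0.002  0.   ]
24.25 [0.5203664  0.00135608 0.09600843] [[-0.8461, -0.0489, 0.5308], [-0.0416, 0.9988, 0.0258], [-0.5314, -0.0003, -0.8471]] 0.3889525275052719 [ 1.71263142 -0.70900534  9.20582667] [ 0.46  0.67 -0.75  2.39  2.27  0.57 -0.64]
205 [108 111 110 111 113 110 121 139 131 167 248 255 254 253 253 253 252 252
 252 253 255 255 101  13  25  30  32]
250 [106 105 105 106 105 106 123 137 136 191 250 255 253 252 252 252 252 252
 252 255 255 205  44  17  25  27  27]
300 [106 108 109 107 106 108 130 136 139 210 249 255 251 251 252 252 252 252
 252 253 255 255  17  16  31  28  26]
[131 135 128  77  85  86  85  81  77  93 202 255 255 253 253 253 253 253
 253 253] [252 251 251 251 251 251 252 254 135 132 136 138 137 139 138 139 137 139
 139 139]
[125 124 125 120 122 127 124   0  23  35  66 118 111 109 110 108] [138 133 132 139 137   0  12  20  69 147 138 135 134 136 135 134]
```

{"fn": "servo_tool", "kwargs": {
  "xyz": [
    [0,0,-0.03],
    [0,0,-0.06],
    [0,0,-0.06],
    [0,0,-0.06],
    [0,0,-0.06],
    [0,0,-0.06],
    [0,0,-0.06],
    [0,0,-0.06],
    [0,0,-0.06],
    [0,0,-0.06]
  ],
  "delta_rot": [
    [0,0,0],
    [0,0,0],
    [0,0,0],
    [0,0,0],
    [0,0,0],
    [0,0,0],
    [0,0,0],
    [0,0,0],
    [0,0,0],
    [0,0,0]
  ],
  "fingers": [2,2,2,2.5,3.5,4.5,5.5,6,6,6]
}}

```text
time: 25.5
tcp_pos: [0.5198, 0.0014, 0.0959]
ee_rot: [[-0.847, -0.049, 0.529], [-0.041, 0.999, 0.026], [-0.53, 0.0, -0.848]]
force: [-0.6, -0.7, -0.3]
opening: 0.702
finger_force: 0.0
```

```bash
python3 look.py w12
python3 - <<'E'
from h import *
g=cv2.imread('pics/w12.png').min(2).astype(int)
for c in(205,250,300): print(c,g[125:152,c])
r=138;print(g[r,180:200],g[r,306:326])
r=155;print(g[r,172:188],g[r,318:334])
E
```

```text
25.55 [0.51991095 0.00136448 0.09593305] [[-0.8468, -0.0488, 0.5296], [-0.0412, 0.9988, 0.0262], [-0.5303, 0.0003, -0.8478]] 0.7042973677842633 [ 0.96339751 -0.22977353 -0.00215741] [ 0.46  0.67 -0.75  2.39  2.27  0.57 -0.64]
205 [115 115 111 117 115 115 113 124 141 138 169 250 255 254 254 253 253 253
 253 253 254 255 255 107  11  28  35]
250 [109 109 111 109 108 108 108 128 142 140 183 253 255 253 253 253 253 253
 253 253 255 255 213  48  17  25  26]
300 [111 112 111 113 109 111 111 136 140 142 214 251 255 253 252 252 253 253
 253 253 254 255 255  13  12  25  24]
[135 137 128  82  83  90  88  87  81  98 196 238 243 241 240 240 240 238
 244 255] [252 252 252 253 252 252 253 255 126 139 143 146 144 141 145 141 143 143
 144 141]
[127 129 125 124 124 129 122   0  24  21  48 109 116 115 114 113] [140 137 138 136  77   0   9  33  92 148 140 139 137 138 137 134]
```

{"fn": "servo_tool", "kwargs": {
  "xyz": [
    [0,0,-0.3],
    [0,0,-0.8],
    [0,0,-1.5],
    [0,0,-2.2],
    [0,0,-3],
    [0,0,-3.8],
    [0,0,-4.6],
    [0,0,-5.2],
    [0,0,-5.6],
    [0,0,-5.6]
  ],
  "delta_rot": [
    [0,0,0],
    [0,0,0],
    [0,0,0],
    [0,0,0],
    [0,0,0],
    [0,0,0],
    [0,0,0],
    [0,0,0],
    [0,0,0],
    [0,0,0]
  ],
  "fingers": [6,6,6,6,6,6,6,6,6,6]
}}

```text
time: 26.8
tcp_pos: [0.4901, -0.0002, 0.1437]
ee_rot: [[-0.847, -0.048, 0.53], [-0.04, 0.999, 0.026], [-0.531, 0.001, -0.848]]
force: [-0.2, 0.3, -0.2]
opening: 0.707
finger_force: 0.0
```

```bash
python3 look.py w13 module terminals; python3 -c "
from h import *; p=optics.get_image('side');c=p['img'][110:250,230:370];cv2.imwrite('pics/s13.png',np.hstack([cv2.imread('pics/w13.png'),cv2.resize(c[:,:,::-1],(288,384),interpolation=cv2.INTER_CUBIC)]))"
```

```text
module [([250.1, 211.3], 0.96)]
terminals [([252.0, 155.5], 0.97), ([30.2, 165.8], 0.55)]
26.95 [ 4.90238440e-01 -2.25435423e-04  1.43404036e-01] [[-0.8468, -0.0487, 0.5296], [-0.0412, 0.9988, 0.026], [-0.5303, 0.0002, -0.8478]] 0.7011145309074791 [ 0.42403171  0.08537398 -0.41722831] [ 0.57  0.54 -0.88  2.42  2.08  0.5  -0.48]
```

View pics/s13.png

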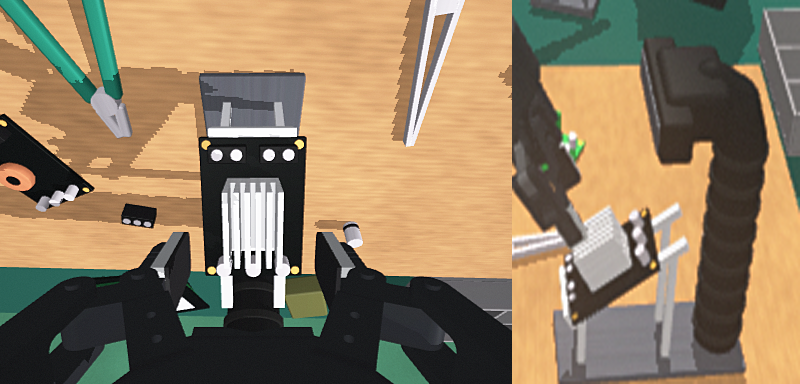

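The module lies square on the rails with its terminal end against the lip (rows about 130–138), and the gripper is clear of it.

```bash
python3 -c "
from workcell import arm; print(arm.finish_job())"
```

```text
the job is handed in; nothing more can be done
None
```

The power module is on the inspection rest, flat on both rails and square to them, with its terminal end touching the lip. It was lowered and released in place, the other things were left alone, and the job is handed in at about 27 s of the 51 s limit.

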